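Fish the brass latch out of the gap

TASK

The brass latch plate of the sushi press has dropped into the narrow gap between the small steel chiller and the wooden crate, and lies on the soft rubber drip strip there. Take the bent rod out of its wooden caddy, rake the latch out through the front of the gap with the rod's foot gliding along the strip with only a light touch (the strip is delicate, and rises and falls on the way) and without leaning on the chiller or the crate; then hang the rod back in the caddy's slot and put the latch flat, either face up, in the wooden tray. Leave everything else on the counter alone.

Things in the scene. Friction and masses are not known exactly. Their poses are not given: they have to be found in the camera images.
- station: Fixed pair of boxes: small steel chiller on the left (+y) and wooden crate with a yellow top on the right (-y), each 180 mm deep (x), 110 mm wide, 105 mm tall, a straight gap 34 mm wide between them. Origin: on the counter, middle of the gap. x runs along the gap, away from the robot. The gap covers x = -90 to +90 mm, y = -17 to +17 mm; open at the top and front, closed at the far end by a stop 30 mm tall.
- gap_mouth (a point): The middle of the open front end of the gap, on the counter, 90 mm towards the robot from station; same axes (x into the gap).
- strip: Soft black rubber strip that fills the gap's floor. Origin: middle of the gap, 3 mm above the counter; x into the gap. Flat at z = 0 in the far half; coming forward it rises at 22 degrees to a crest 3 to 23 mm up (unmeasured: feel it), 12 mm wide, at x = -42 to -70, then falls at 24 degrees to the bare counter, met at x = -67 to -128 mm. Yields 1 mm per 3 N; over 12 N from the rod in all, drag included, harms it.
- latch: Loose brass plate 36 x 20 x 6 mm (x, y, z), 40 g. Origin: centre of its underside; z up. At the start it lies flat in the far half of the gap, its length roughly along the gap, with at least 20 mm of free strip between its far end and the stop.
- rod: Loose bent rod, 160 g: square dark wooden handle 24 x 24 mm (z = 5 to 67 mm) on a round steel collar 48 mm across (z = 0 to 5 mm); below it a steel shaft 8 mm thick runs down along -z to z = -130 mm, bent there into a level foot along +y. Origin: centre of the collar's underside, on the shaft's axis. It starts hanging upright in the caddy, collar resting on the caddy's top.
- rod_foot (a point): Middle of the underside of the rod's foot: at (0, 9, -130) mm in the rod's frame. The foot spans y = -4 to +22 mm and x = -4 to +4 mm of the rod's frame. Same axes as rod.
- caddy: Fixed wooden caddy 66 x 80 mm, 142 mm tall, open at front and back: two side walls carrying a top plate 12 mm thick with a slot 18 mm wide (x) and 38 mm long (y), through which the rod's foot passes straight up or down. Origin: on the counter under the slot's centre.
- caddy_slot (a point): Centre of the slot, on the caddy's top face, 142 mm above the counter; same axes as the caddy (the slot's length is along y). The rod starts hanging with its shaft 9 mm to -y of this point and its foot towards +y, so that the foot's middle lies under the slot's centre.
- tray: Fixed light wooden open tray, 110 x 85 mm (x, y), rim 34 mm above the counter, walls 6 mm. Origin: on the counter under its centre.
- tray_in (a point): Centre of the tray's inner floor, 14 mm above the counter; inner floor 98 x 73 mm; same axes as the tray.
- soy_bottle: Bystander: amber bottle 56 mm across, 150 mm tall. Origin: centre of its underside.
- tea_cup: Bystander: blue cup 72 mm across, 75 mm tall. Origin: centre of its underside.
- ginger_jar: Bystander: glass jar with yellow lid, 68 mm across, 80 mm tall. Origin: centre of its underside.
- knife: Bystander: knife with wooden handle lying flat, 310 mm long (x). Origin: on the counter under its middle.
- sesame_bowl: Bystander: white bowl 110 mm across, 50 mm tall. Origin: centre of its underside.
Things that resemble listed ones, but are neither listed nor needed, are in the scene too. What is shaped like the rod but blue or pink is not meant. Leave any turquoise look-alike of the tray alone.

How it is judged:
On the way, in this order (a step that is already met when the one before it is completed fails the run):
1. the rod is lifted out of its caddy (z of rod_foot in the frame of caddy_slot above 0.005 m), for 0.1 s.
2. the rod's foot is down in the gap (z of rod_foot in the frame of station below 0.04 m and x of rod_foot in the frame of station between -0.06 and 0.1 m and y of rod_foot in the frame of station between -0.017 and 0.017 m), for 0.1 s.
3. the latch lies in front of the gap (x of latch in the frame of gap_mouth below -0.018 m and height (world z) of latch below 0.02 m), for 0.1 s.
At the end, for the whole second after the job is handed in: The rod hangs upright (within 0.12 rad) and at rest in the caddy's slot, its origin within 18 mm of the slot's centre, and the latch lies flat, either face up (within 0.15 rad), and at rest on the tray's inner floor (distance between rod and caddy_slot below 0.018 m and angle between rod's own z axis and vertical below 0.12 rad and linear speed of rod below 0.03 m/s and x of latch in the frame of tray_in between -0.047 and 0.047 m and y of latch in the frame of tray_in between -0.035 and 0.035 m and z of latch in the frame of tray_in below 0.012 m and angle between the z axis of latch and the z axis of tray, either way round below 0.15 rad and linear speed of latch below 0.02 m/s); the robot touches nothing.
It fails at once if the rod presses and drags on the rubber strip with more than 12 N in all (contact force between rod and strip above 12 N).
It fails at once if the rod, the fingers or the arm push on the chiller or crate with more than 20 N (contact force between any of rod, the fingers, the arm and station above 20 N).
It fails at once if the gripper itself, not the rod, touches the latch while it is in the gap (contact force between the fingers and latch above 0.3 N and x of latch in the frame of gap_mouth above 0 m and y of latch in the frame of gap_mouth between -0.02 and 0.02 m and height (world z) of latch below 0.06 m).
It fails at once if a bystander is moved by more than 30 mm or tipped (distance of any of soy_bottle, tea_cup, ginger_jar, knife, sesame_bowl from where it was at the start of the episode above 0.03 m or angle between any of soy_bottle, tea_cup, ginger_jar, knife, sesame_bowl's own z axis and vertical above 0.4 rad).
It also fails if it takes over 72 s, if anything falls off the work surface, if the arm or the gripper's body presses on something with over 40 N, if the wrist force passes 120 N, or if a joint passes its speed limit or range.

ROBOT

A 6-joint arm with a two-finger parallel gripper is mounted at the origin on the work surface. World frame = base frame: x ahead of the robot, y to its left, z up, the work surface at z = 0. Lengths are in m, angles in rad, forces in N, time in s.
With the tool pointing down it reaches from about 0.25 to 0.775 m from the base axis. Payload 4 kg.
Tool frame: the origin (TCP) lies midway between the tips of the shut fingers; the grasp point (between the pads) lies 19 mm behind it; z points along the fingers, x is the direction in which the jaws open and shut, and the axes are right-handed (so a half turn about z gives the same grasp; the last joint's range is limited). The gripper opens to 94 mm and grips with 3 to 60 N. Pads are 16 mm wide; open, the fingers measure 119 mm over their backs; the gripper's body (75 mm by 177 mm) begins 78 mm behind the grasp point.
Start: joints at [1.137, 0.087, 1.371, -0, 1.684, -0.103], TCP at [0.179, 0.52, 0.206] pointing down, gripper open.
Joint ranges: [-3.1, 3.1], [-0.76, 2.03], [0.27, 2.55], [-1.08, 4.22], [0.17, 2.65], [-2.57, 2.57]. Speed limits (rad/s): [2.79, 2.79, 3.14, 3.14, 3.14, 3.14].

INTERFACE

Orientations are given as a rotation vector (axis times angle).
In Python, from bench import telemetry, read_camera, sign_off gives the robot as it stands.
- The arm moves only by the tool jog_arm, never from a script. Its argument "targets" is text: rows parted by semicolons, each of 7 numbers parted by spaces: the closure, from -1 (fully open) to 1 (shut), so that 0 is half open, then the shift along the world's x, y, z in mm, then the turn, a rotation vector about the world's x, y, z in degrees. A call has 1 to 8 rows; each row shifts and turns the pose as measured when the row begins; what a row does not reach is not made up. A row lasts 1/10 s, in which the tool goes at most 50 mm and 8.59 degrees, less where a joint would pass 70% of its speed; a pose out of reach is approached as far as the arm can. A call with a gripper value outside its range is refused whole. The fingers move at their own pace and stop on an object; "squeeze" is the grip in N (left out, the last holds). Time passes only in rows, so rows that do not move let the fingers close. It gives the time, the measured TCP pose, the force and the opening at its end, in the units of the state.
- telemetry.get_obs(): the state, without advancing time (a new reading comes with each control period).
- read_camera(name): name is "scene" or "top" or "wrist"; returns a dict with "image" (400x640x3 uint8, blue, green, red), "depth" (400x640 float32, m along the optical axis (not along the pixel's ray), 0 where there is no reading), "fx", "fy", "cx", "cy" (pixels), "R" (3x3) and "t" (3): a world point X has camera coordinates R X + t; the wrist camera has in their place "tool_from_camera" (4x4, takes a point from camera to tool coordinates, whose origin is the TCP and whose axes are the tool frame's). Camera axes: x right, y down, z forward; pixel columns grow to the right and rows downward; lengths in m; the calibration is good to about 2 mm. A picture is of the moment at which its call begins: read the wrist's pose just before it.
- sign_off(): hands the job in, once; it reports no verdict.
The state is a dict: "clock": time; "q": joint angles; "joint_vel": joint speeds; "joint_torque": joint torques, N m; "position": TCP position; "eef_rot": TCP orientation; "ft_force": force on the tool from outside, world axes, zero at the start; "ft_torque": the same for the moment, N m; "width": finger opening in m.
Only numpy, scipy, OpenCV 4.12 (cv2) and the standard library are available. Lean on these libraries where they do the work, as an engineer would, in place of code of your own. Each camera call takes 0.05 s, during which the arm holds its last target. There are 200 camera calls.

## Working session

There is one attempt and no reset: what is moved stays moved. The work goes in short steps, Python scripts to look and compute and a tool call to move; the robot and the scene stay as the last step left them, time stands still between calls to the robot, and variables do not carry over. Pictures are saved under pics/ and viewed, about 8 in all and at most 12, crops included, and the job is handed in when it is done.

Besides the shell and the picture viewer there is one more tool, called after "Emit:" as a command line: name --argument value ..., lists and objects as JSON in quotes. jog_arm: Moves the arm, as the interface text tells. Its arguments: {"type":"object","properties":{"targets":{"type":"string"},"squeeze":{"type":"number"}},"required":["targets"]}

```bash
mkdir -p pics; ls; cat > h.py <<'E'
import numpy as np, cv2
from scipy.spatial.transform import Rotation as Ro
from bench import telemetry, read_camera
def cloud(name):
    o=telemetry.get_obs(); c=read_camera(name); d=c['depth'].astype(float)
    v,u=np.mgrid[0:400,0:640]
    P=np.stack([(u-c['cx'])/c['fx']*d,(v-c['cy'])/c['fy']*d,d],-1)
    if 'R' in c: W=(P-np.array(c['t']).ravel())@np.array(c['R'])
    else:
        T=np.array(c['tool_from_camera']); Rw=Ro.from_rotvec(o['eef_rot']).as_matrix()
        W=(P@T[:3,:3].T+T[:3,3])@Rw.T+np.array(o['position'])
    W[d==0]=np.nan
    return c['image'],W
E
python3 - <<'E'
from h import *
for n in ('top','scene'):
    im,W=cloud(n); np.savez(n+'.npz',im=im,W=W); cv2.imwrite(f'pics/{n}0.png',im)
print(telemetry.get_obs())
E
```

```text
pics
{'clock': 0.1, 'q': array([ 1.13689386e+00,  8.78785028e-02,  1.37210087e+00, -7.78010287e-06,
        1.68359714e+00, -1.03112841e-01]), 'joint_vel': array([ 0.00076739, -0.00343215, -0.00217757, -0.00080706,  0.00243428,
       -0.00011028]), 'joint_torque': array([ 1.81111111e-03, -3.41252339e+01, -3.03301585e+01,  7.18577136e-02,
        3.04229278e-02, -8.74097645e-05]), 'position': array([0.17843855, 0.51972548, 0.20442378]), 'eef_rot': array([ 2.55606493,  1.82480903, -0.00270228]), 'ft_force': array([-0.01948242,  0.87616289, -0.74596426]), 'ft_torque': array([-0.01292638,  0.02495852, -0.01224912]), 'width': 0.09403695141554}
```

View pics/top0.png

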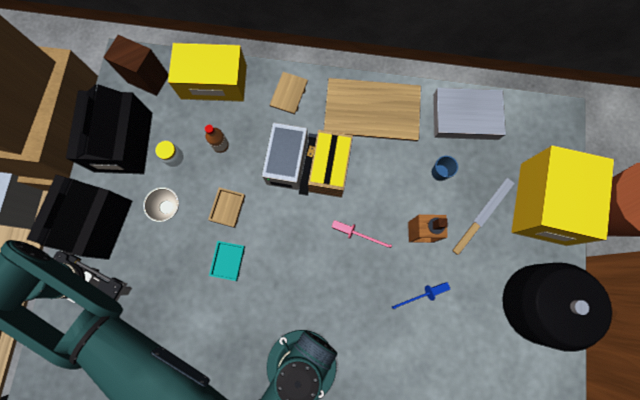

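View pics/scene0.png

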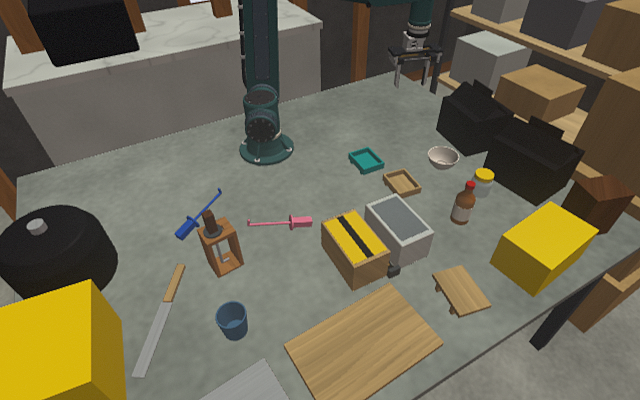

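The top view shows the station at (307,160), the caddy with the rod at (430,228), the wooden tray at (227,207), and brass at about (311,150) in the gap. The scene view agrees.

```bash
python3 - <<'E'
from h import *
d=np.load('top.npz'); im,W=d['im'],d['W']
def rect(name,u0,u1,v0,v1,z0,z1,mask=None):
    m=np.zeros((400,640),bool); m[v0:v1,u0:u1]=1
    z=W[...,2]; m&=(z>z0)&(z<z1)
    if mask is not None: m&=mask
    p=W[m]; r=cv2.minAreaRect((p[:,:2]*1000).astype(np.float32)); print(name,m.sum(),np.round(r[0],1),np.round(r[1],1),round(r[2],1),'z',np.round(np.percentile(p[:,2],[5,50,95]),4))
rect('station top',255,360,115,205,.095,.115)
hsv=cv2.cvtColor(im,cv2.COLOR_BGR2HSV)
rect('tray rim',200,250,180,235,.027,.045)
rect('caddy top',400,455,205,250,.132,.146)
rect('collar',400,455,205,250,.1465,.165)
rect('handle',400,455,200,250,.19,.23)
brass=(hsv[...,0]>15)&(hsv[...,0]<35)&(hsv[...,1]>80)
rect('latch',300,320,130,190,-.01,.03)
rect('latchc',300,320,130,190,-.01,.03,brass)
rect('bottle',195,235,115,160,.05,.2); rect('cup',425,465,150,185,.05,.1)
rect('pinkhandle',325,400,215,250,.015,.06)
rect('bluehandle',390,455,280,310,.015,.06)
c=cv2.resize(im[110:210,250:370],None,fx=6,fy=5.5,interpolation=cv2.INTER_CUBIC); cv2.imwrite('pics/crop1.png',c)
print(np.round(W[125:190:5,311],3))
E
```

```text
station top 3986 [620.9  67. ] [254.  182.5] 88.5 z [0.0996 0.1035 0.1071]
tray rim 250 [439.7 304.1] [ 87.  110.4] 82.9 z [0.0281 0.032  0.0356]
caddy top 463 [ 448.9 -321.7] [65.2 82.3] 7.5 z [0.1363 0.1408 0.145 ]
collar 46 [ 448.  -320.7] [57.7 27.8] 73.5 z [0.1468 0.1486 0.1625]
handle 97 [ 450.5 -329.8] [24.9 23.2] 6.8 z [0.1973 0.2066 0.2102]
latch 536 [642.8  69.4] [214.9  34.7] 0.3 z [-0.0031  0.0041  0.0249]
latchc 119 [643.8  68.2] [ 26.  185.8] 87.9 z [-0.001   0.0056  0.0119]
bottle 354 [644.9 366.5] [45.7 55.2] 34.9 z [0.0579 0.1001 0.1496]
cup 211 [ 655.6 -369.4] [69.  71.1] 16.4 z [0.0515 0.0682 0.0752]
pinkhandle 298 [ 404.5 -128.3] [190.4  44.8] 65.3 z [0.0206 0.03   0.0461]
bluehandle 333 [ 245.  -334.2] [ 44.5 194.1] 35.9 z [0.0198 0.0309 0.0461]
[[ 0.766  0.08  -0.007]
 [ 0.747  0.077 -0.003]
 [ 0.718  0.072  0.027]
 [ 0.711  0.072 -0.004]
 [ 0.691  0.069  0.002]
 [ 0.673  0.066  0.007]
 [ 0.655  0.064  0.006]
 [ 0.64   0.062  0.   ]
 [ 0.623  0.059  0.   ]
 [ 0.577  0.051  0.1  ]
 [ 0.561  0.048  0.103]
 [ 0.545  0.046  0.103]
 [ 0.531  0.044  0.097]]
```

View pics/crop1.png

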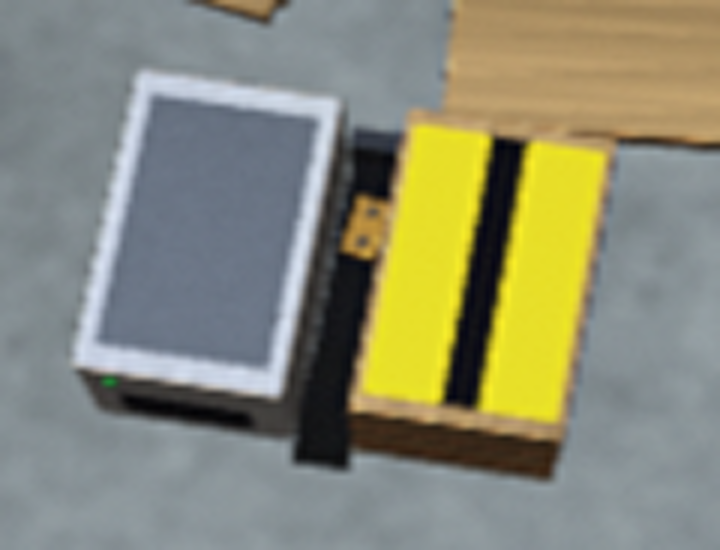

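The crop shows the latch at crop (368,228), lying along the gap and partly hidden by the crate's top edge. That puts it at about x=0.667, with free strip behind it up to the stop at crop row ~140. Next I move over the rod.

Emit:
jog_arm --targets "-1 14 -42 8 0 0 -8; -1 14 -42 8 0 0 -8; -1 14 -42 8 0 0 -8; -1 14 -42 8 0 0 -8; -1 14 -42 8 0 0 -8; -1 14 -42 8 0 0 -8; -1 14 -42 8 0 0 -8; -1 14 -42 8 0 0 -8" --squeeze 45

```text
clock: 0.9
position: [0.288, 0.1735, 0.2615]
eef_rot: [3.136, 0.142, -0.024]
ft_force: [0.4, -0.1, -0.3]
width: 0.0938
```

Emit:
jog_arm --targets "-1 14 -42 0 0 0 0; -1 14 -42 0 0 0 0; -1 14 -42 0 0 0 0; -1 14 -42 0 0 0 0; -1 14 -42 0 0 0 0; -1 14 -42 0 0 0 0; -1 14 -42 0 0 0 0; -1 14 -42 0 0 0 0"

```text
clock: 1.7
position: [0.3997, -0.1772, 0.2611]
eef_rot: [3.138, 0.135, -0.015]
ft_force: [0.2, 0.9, 0.2]
width: 0.094
```

Emit:
jog_arm --targets "-1 13 -40 0 0 0 2; -1 13 -40 0 0 0 0; -1 13 -40 0 0 0 0; -1 11 -33 0 0 0 0; -1 0 0 0 0 0 0"

```text
clock: 2.2
position: [0.4495, -0.3414, 0.2551]
eef_rot: [-3.131, -0.18, 0.024]
ft_force: [0.1, 0.2, 0.7]
width: 0.094
```

```bash
python3 - <<'E'
from h import *
im,W=cloud('wrist'); cv2.imwrite('pics/w1.png',im)
o=telemetry.get_obs(); print(o['position'],o['eef_rot'],np.degrees(2*np.arctan2(o['eef_rot'][1],o['eef_rot'][0])))
def rect(n,z0,z1,lo=(.36,-.42),hi=(.54,-.24)):
    p=W.reshape(-1,3); p=p[(p[:,2]>z0)&(p[:,2]<z1)&(p[:,0]>lo[0])&(p[:,0]<hi[0])&(p[:,1]>lo[1])&(p[:,1]<hi[1])]
    if len(p)<5: print(n,len(p));return
    r=cv2.minAreaRect((p[:,:2]*1000).astype(np.float32)); print(n,len(p),np.round(r[0],1),np.round(r[1],1),round(r[2],1),np.median(p[:,2]))
rect('handle',.19,.225); rect('caddytop',.132,.1445); rect('collar',.1452,.165)
E
```

```text
[ 0.44922517 -0.33961014  0.25549079] [-3.13021    -0.18179422  0.02411095] -353.3522963418514
handle 936 [ 453.7 -329.6] [23.8 24.6] 6.9 0.20841443526848663
caddytop 3032 [ 452.7 -321. ] [66.2 80.4] 6.7 0.14166548297285664
collar 872 [ 453.2 -326.4] [46.8 41.3] 6.8 0.14678436358767893
```

View pics/w1.png

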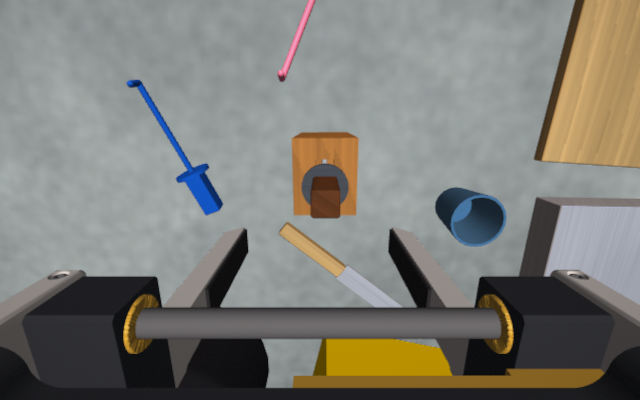

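The wrist view shows the rod in the caddy at (325,190) with the jaws straddling it along the caddy's x. The handle is at about (452.5,-330). Next I descend and grip.

Emit:
jog_arm --targets "-1 3 10 0 -0.3 -0.9 0; -1 0 0 -35 0 0 0; -1 0 0 -35 0 0 0; -1 0 0 -25 0 0 0; -1 0 0 0 0 0 0"

```text
clock: 2.75
position: [0.4526, -0.3204, 0.1613]
eef_rot: [3.134, 0.191, 0.013]
ft_force: [0.0, 0.1, 0.2]
width: 0.0939
```

Emit:
jog_arm --targets "-1 0 -9 -4 0 -0.4 0; -1 0 0 0 0 0 0"

```text
clock: 2.95
position: [0.4534, -0.3276, 0.1599]
eef_rot: [3.13, 0.196, 0.029]
ft_force: [-1.0, 0.2, -0.0]
width: 0.0939
```

Emit:
jog_arm --targets "-1 0 -2 -4 0 0.9 0; -1 0 0 0 0 0 0; 1 0 0 0 0 0 0; 1 0 0 0 0 0 0; 1 0 0 0 0 0 0; 1 0 0 0 0 0 0; 1 0 0 0 0 0 0"

```text
clock: 3.65
position: [0.4556, -0.3317, 0.1615]
eef_rot: [3.125, 0.195, 0.014]
ft_force: [0.3, -0.6, 0.1]
width: 0.0572
```

```bash
python3 -c "
from h import *
o=telemetry.get_obs(); print(o['position'],o['eef_rot'],o['ft_force'],o['width'],o['joint_vel'])
print(Ro.from_rotvec(o['eef_rot']).as_matrix()[:,2])"
```

```text
[ 0.4556158  -0.33173271  0.16150345] [3.12488968 0.19522135 0.01427468] [ 0.27860268 -0.57475444  0.07405435] 0.05721961437396656 [-0.00155362  0.00098483 -0.00124164 -0.0001374  -0.00055205  0.00174106]
[ 0.00975971 -0.00998893 -0.99990248]
```

Emit:
jog_arm --targets "1 -2 1 -2 0 0 0; 1 0 0 0 0 0 0; 1 0 0 0 0 0 0; 1 0 0 0 0 0 0; 1 0 0 0 0 0 0; 1 0 0 0 0 0 0; 1 0 0 0 0 0 0"

```text
clock: 4.35
position: [0.4532, -0.3304, 0.1589]
eef_rot: [3.125, 0.195, 0.013]
ft_force: [0.2, -0.4, 0.5]
width: 0.0237
```

```bash
cat > s.py <<'E'
from h import *
o=telemetry.get_obs(); print(o['clock'],np.round(o['position']*1000,1),np.round(o['ft_force'],2),np.round(o['ft_torque'],3),round(o['width'],4))
R=Ro.from_rotvec(o['eef_rot']).as_matrix(); print('toolz',np.round(R[:,2],4),'head',np.degrees(np.arctan2(R[1,0],R[0,0])).round(2))
E
python3 s.py
```

```text
4.35 [ 453.2 -330.4  158.9] [ 0.16 -0.43  0.53] [-0.066  0.078 -0.036] 0.0237
toolz [ 0.0092 -0.0094 -0.9999] head 7.15
```

Emit:
jog_arm --targets "1 0 0 15 0 0 0; 1 0 0 30 0 0 0; 1 0 0 30 0 0 0; 1 0 0 30 0 0 0; 1 0 0 30 0 0 0; 1 0 0 20 0 0 0; 1 0 0 0 0 0 0"

```text
clock: 5.05
position: [0.4506, -0.3283, 0.322]
eef_rot: [3.128, 0.195, 0.009]
ft_force: [-0.4, 0.1, -1.3]
width: 0.0237
```

```bash
python3 s.py
```

```text
5.05 [ 450.6 -328.3  322. ] [-0.37  0.13 -1.32] [-0.089  0.056 -0.027] 0.0237
toolz [ 0.006 -0.007 -1.   ] head 7.14
```

```bash
python3 -c "
from h import *
c=read_camera('wrist'); print(np.round(c['tool_from_camera'],3),c['fx'],c['cx'],c['cy'])"
```

```text
[[ 1.    -0.    -0.001  0.001]
 [ 0.     0.963  0.27  -0.079]
 [ 0.    -0.27   0.963 -0.179]
 [ 0.     0.     0.     1.   ]] 290.8406773191006 317.8706483215769 199.18674607011658
```

Emit:
jog_arm --targets "1 20 45 0 0 0 -8; 1 20 45 0 0 0 0; 1 20 45 0 0 0 0; 1 20 45 0 0 0 0; 1 20 45 0 0 0 0; 1 20 45 0 0 0 0; 1 20 45 0 0 0 0; 1 20 45 -10 0 0 0"

```text
clock: 5.9
position: [0.6053, 0.0333, 0.2971]
eef_rot: [3.139, -0.05, -0.026]
ft_force: [0.2, -0.6, -1.0]
width: 0.024
```

Emit:
jog_arm --targets "1 20 -20 0 0 0 0; 1 20 -20 0 0 0 0; 1 0 0 0 0 0 0; 1 0 0 0 0 0 0"

```text
clock: 6.3
position: [0.6451, 0.0039, 0.2847]
eef_rot: [-3.139, 0.024, 0.056]
ft_force: [-0.6, 0.7, -0.4]
width: 0.0241
```

```bash
python3 s.py; python3 - <<'E'
from h import *
im,W=cloud('wrist'); cv2.imwrite('pics/w2.png',im); np.savez('w2.npz',im=im,W=W)
p=W.reshape(-1,3)
def sel(z0,z1,x0,x1,y0,y1): return p[(p[:,2]>z0)&(p[:,2]<z1)&(p[:,0]>x0)&(p[:,0]<x1)&(p[:,1]>y0)&(p[:,1]<y1)]
t=sel(.098,.112,.5,.74,-.1,.23); r=cv2.minAreaRect((t[:,:2]*1000).astype(np.float32)); print('top',np.round(r[0],1),np.round(r[1],1),round(r[2],2))
# gap edges by x bin
for x in np.arange(.54,.72,.02):
    b=t[abs(t[:,0]-x)<.005][:,1]; L=b[b>.066];Rr=b[b<.066]
    print(round(x,2),np.round([L.min() if len(L) else 0,Rr.max() if len(Rr) else 0],4),end=' ')
    g=sel(-.01,.05,x-.005,x+.005,.05,.085); print(len(g),np.round(np.percentile(g[:,2],[10,50,90]),4) if len(g) else '')
hsv=cv2.cvtColor(im,cv2.COLOR_BGR2HSV)
m=(hsv[...,0]>12)&(hsv[...,0]<35)&(hsv[...,1]>80)&(W[...,2]<.03)&(W[...,1]>.045)&(W[...,1]<.09)&(W[...,0]>.6)&(W[...,0]<.72)
q=W[m]; r=cv2.minAreaRect((q[:,:2]*1000).astype(np.float32)); print('latch',len(q),np.round(r[0],1),np.round(r[1],1),round(r[2],2),np.median(q[:,2]))
E
```

```text
6.3 [645.1   3.9 284.7] [-0.56  0.75 -0.39] [-0.087  0.068  0.017] 0.0241
toolz [-0.0355  0.0025 -0.9994] head -0.88
top [624.5  68.7] [254.3 180.3] 88.06
0.54 [0.0889 0.0547] 133 [0.0055 0.0078 0.0107]
0.56 [0.0886 0.054 ] 151 [0.0137 0.0148 0.0168]
0.58 [0.0871 0.0531] 158 [0.0075 0.0098 0.0122]
0.6 [0.0868 0.0526] 157 [0.0015 0.0028 0.0059]
0.62 [0.0865 0.0514] 168 [0.0016 0.0028 0.0045]
0.64 [0.0861 0.0511] 174 [0.001  0.0025 0.0043]
0.66 [0.0847 0.0507] 174 [0.0011 0.0078 0.0102]
0.68 [0.0843 0.0495] 160 [0.0017 0.0076 0.0093]
0.7 [0.084  0.0491] 153 [0.0017 0.0026 0.0038]
latch 450 [659.8  64.4] [ 30.8 117.8] 86.68 0.00834885252167733
```

View pics/w2.png

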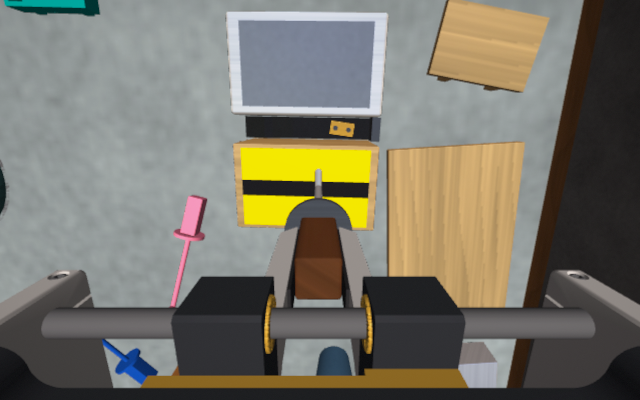

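The view shows the gap clear at rows 117-138, the latch at (342,129), the held rod with its foot at (318,180) pointing to +y, and the black strip with its crest. The tool is tilted 2°, which I'll correct. I'll use the saved cloud for a finer profile, the latch and the foot.

```bash
python3 - <<'E'
from h import *
d=np.load('w2.npz'); im,W=d['im'],d['W']; p=W.reshape(-1,3)
hsv=cv2.cvtColor(im,cv2.COLOR_BGR2HSV)
m=np.zeros((400,640),bool); m[118:138,322:362]=1
m&=(hsv[...,0]>10)&(hsv[...,0]<35)&(hsv[...,1]>80)&(W[...,2]<.03)
q=W[m]; r=cv2.minAreaRect((q[:,:2]*1000).astype(np.float32)); print('latch',len(q),np.round(r[0],1),np.round(r[1],1),round(r[2],2),np.median(q[:,2]))
c,s=np.cos(np.radians(-1.9)),np.sin(np.radians(-1.9)); D=p-[.6245,.0687,0]
sx=D[:,0]*c+D[:,1]*s; sy=-D[:,0]*s+D[:,1]*c
ok=(abs(sy)<.012)&(p[:,2]<.06)
for x in np.arange(-.125,.095,.005):
    b=p[ok&(abs(sx-x)<.0025),2]
    if len(b): print(int(round(x*1000)),round(np.median(b)*1000,1),end=' | ')
m=np.zeros((400,640),bool); m[165:200,310:328]=1; q=W[m&(W[...,2]>.115)]
print('\nfoot',len(q),np.round(np.percentile(q,[2,50,98],axis=0)*1000,1).tolist())
E
```

```text
latch 339 [673.2  67.2] [21.7 38. ] 81.33 0.008232137356173452
-125 -0.5 | -120 -0.0 | -115 -0.2 | -110 -0.2 | -105 -0.2 | -100 1.0 | -95 3.0 | -90 5.6 | -85 7.4 | -80 9.8 | -75 11.6 | -70 14.2 | -65 14.6 | -60 14.8 | -55 13.6 | -50 11.9 | -45 9.8 | -40 7.5 | -35 5.6 | -30 3.6 | -25 2.8 | -20 2.7 | -15 2.5 | -10 2.6 | -5 2.9 | 0 2.6 | 5 2.6 | 10 2.6 | 15 2.7 | 20 2.5 | 25 2.5 | 30 4.1 | 35 8.3 | 40 8.2 | 45 8.2 | 50 8.3 | 55 8.3 | 60 8.3 | 65 7.6 | 70 2.4 | 75 2.6 | 80 2.7 | 85 2.9 | 90 18.6 | 
foot 248 [[636.5, 7.4, 141.8], [641.3, 13.7, 146.3], [648.0, 28.9, 271.2]]
```

Measured strip profile: flat at 3 mm back to x≈-28, crest about 15 mm at x=-57 to -70, and down to the counter at about -103. The latch spans x≈30 to 68, so the foot should go down at x≈79.

Emit:
jog_arm --targets "1 20 18 0 0 -2 -0.6; 1 20 18 0 0 0 0; 1 18 17 0 0 0 0; 1 0 0 -15 0 0 0; 1 0 0 0 0 0 0"

```text
clock: 6.85
position: [0.7007, 0.0585, 0.2686]
eef_rot: [-3.138, 0.045, 0.005]
ft_force: [-1.1, -0.5, -1.3]
width: 0.0236
```

```bash
python3 s.py; cat > look.py <<'E'
from h import *
im,W=cloud('wrist'); p=W.reshape(-1,3)
import sys; cv2.imwrite('pics/%s.png'%sys.argv[1],im); np.savez('last.npz',im=im,W=W)
def sel(z0,z1,x0,x1,y0,y1): return p[(p[:,2]>z0)&(p[:,2]<z1)&(p[:,0]>x0)&(p[:,0]<x1)&(p[:,1]>y0)&(p[:,1]<y1)]
t=sel(.098,.109,.5,.75,-.1,.24); r=cv2.minAreaRect((t[:,:2]*1000).astype(np.float32)); print('top',np.round(r[0],1),np.round(r[1],1),round(r[2],2))
for x in np.arange(.56,.715,.03):
    b=t[abs(t[:,0]-x)<.005][:,1]; L=b[b>.066];Rr=b[b<.066]; print(round(x,2),np.round([L.min() if len(L) else 0,Rr.max() if len(Rr) else 0],4),end=' ')
o=telemetry.get_obs()['position']
f=sel(o[2]-.147,o[2]-.128,o[0]-.02,o[0]+.02,o[1]-.01,o[1]+.04); f=f[f[:,2]>.112]
if len(f): print('\nfoot',len(f),np.round(np.percentile(f,[2,50,98],axis=0)*1000,1).tolist())
E
python3 look.py w3
```

```text
6.85 [700.7  58.5 268.6] [-1.07 -0.51 -1.27] [-0.103  0.081 -0.01 ] 0.0236
toolz [-0.0034  0.0031 -1.    ] head -1.65
top [624.6  68.6] [254.7 180. ] 88.08
0.56 [0.0886 0.0539] 0.59 [0.0878 0.0532] 0.62 [0.0869 0.0521] 0.65 [0.086  0.0511] 0.68 [0.0852 0.0501] 0.71 [0.0827 0.0492] 
foot 155 [[696.7, 62.0, 125.4], [700.7, 71.8, 129.1], [704.9, 82.6, 141.4]]
```

Emit:
jog_arm --targets "1 2 -2 0 0 0 -0.3; 1 0 0 -15 0 0 0; 1 0 0 0 0 0 0"

```text
clock: 7.2
position: [0.7023, 0.0555, 0.2588]
eef_rot: [-3.138, 0.056, -0.005]
ft_force: [-0.2, 0.9, -3.1]
width: 0.0237
```

```bash
python3 s.py
```

```text
7.2 [702.3  55.5 258.8] [-0.18  0.92 -3.1 ] [-0.064  0.133 -0.006] 0.0237
toolz [ 0.0034  0.0035 -1.    ] head -2.06
```

Emit:
jog_arm --targets "1 1 1.5 0 0 0 0.3; 1 0 0 -20 0 0 0; 1 0 0 -20 0 0 0; 1 0 0 0 0 0 0"

```text
clock: 7.6
position: [0.7044, 0.0557, 0.225]
eef_rot: [-3.137, 0.051, -0.021]
ft_force: [-0.7, -0.3, -2.4]
width: 0.0236
```

```bash
python3 s.py
```

```text
7.6 [704.4  55.7 225. ] [-0.68 -0.27 -2.44] [-0.049  0.12  -0.027] 0.0236
toolz [ 0.0133  0.0034 -0.9999] head -1.85
```

Emit:
jog_arm --targets "1 -1 1 -18 0 0.6 0; 1 0 0 -18 0 0 0; 1 0 0 -14 0 0 0; 1 0 0 0 0 0 0"

```text
clock: 8.0
position: [0.7046, 0.0566, 0.1767]
eef_rot: [-3.137, 0.051, -0.013]
ft_force: [0.4, -0.8, -1.6]
width: 0.0235
```

```bash
python3 s.py
```

```text
8.0 [704.6  56.6 176.7] [ 0.35 -0.78 -1.6 ] [-0.062  0.093 -0.019] 0.0235
toolz [ 0.0082  0.0036 -1.    ] head -1.86
```

Emit:
jog_arm --targets "1 -2 0.5 -12 0 0.4 0; 1 0 0 -10 0 0 0; 1 0 0 0 0 0 0"

```text
clock: 8.3
position: [0.7031, 0.0572, 0.1542]
eef_rot: [-3.137, 0.051, -0.004]
ft_force: [-0.7, -0.2, -1.5]
width: 0.0237
```

```bash
python3 s.py
```

```text
8.3 [703.1  57.2 154.2] [-0.71 -0.19 -1.49] [-0.092  0.105  0.014] 0.0237
toolz [ 0.0025  0.0037 -1.    ] head -1.86
```

Emit:
jog_arm --targets "1 0 0 -3 0 0 0; 1 0 0 0 0 0 0"

```text
clock: 8.5
position: [0.7032, 0.0572, 0.1512]
eef_rot: [-3.137, 0.051, -0.004]
ft_force: [-0.3, -0.2, -2.2]
width: 0.0235
```

Emit:
jog_arm --targets "1 0 0 -1.5 0 0 0; 1 0 0 0 0 0 0"

```text
clock: 8.7
position: [0.7037, 0.0572, 0.1505]
eef_rot: [-3.137, 0.051, -0.007]
ft_force: [-0.0, 0.4, -2.5]
width: 0.0236
```

```bash
python3 s.py
```

```text
8.7 [703.7  57.2 150.5] [-0.02  0.41 -2.5 ] [-0.064  0.066  0.016] 0.0236
toolz [ 0.0045  0.0037 -1.    ] head -1.86
```

Emit:
jog_arm --targets "1 -8 0.3 -0.5 0 0 0; 1 -12 0.4 0 0 0 0; 1 -12 0.4 0 0 0 0; 1 0 0 0 0 0 0"

```text
clock: 9.1
position: [0.6703, 0.0584, 0.1513]
eef_rot: [-3.137, 0.051, -0.011]
ft_force: [-0.4, -0.1, -0.5]
width: 0.0238
```

```bash
python3 s.py
```

```text
9.1 [670.3  58.4 151.3] [-0.42 -0.1  -0.54] [-0.023 -0.013 -0.026] 0.0238
toolz [ 0.0068  0.0038 -1.    ] head -1.86
```

```bash
cat > lt.py <<'E'
from h import *
im,W=cloud('wrist'); np.savez('last.npz',im=im,W=W)
hsv=cv2.cvtColor(im,cv2.COLOR_BGR2HSV); p=W.reshape(-1,3)
c,s=np.cos(np.radians(-1.9)),np.sin(np.radians(-1.9)); D=W-[.6245,.0687,0]
sx=(D[...,0]*c+D[...,1]*s)*1000; sy=(-D[...,0]*s+D[...,1]*c)*1000
m=(hsv[...,0]>10)&(hsv[...,0]<35)&(hsv[...,1]>80)&(W[...,2]<.04)&(W[...,2]>-.01)&(abs(sy)<(14 ))&(sx>-230)&(sx<90)
n,l,st,_=cv2.connectedComponentsWithStats(m.astype(np.uint8))
i=1+np.argmax(st[1:,4]) if n>1 else 0
q=l==i; r=cv2.minAreaRect(np.c_[sx[q],sy[q]].astype(np.float32)); print('latch st',q.sum(),np.round(r[0],1),np.round(r[1],1),round(r[2],1),'z',np.round(np.percentile(W[q][:,2],[5,50,95])*1000,1),'px',st[i])
o=telemetry.get_obs()['position'];
f=(W[...,2]>.001)&(W[...,2]<.09)&(abs(sy)<15)&(abs(W[...,0]-o[0])<.012)&~m
if f.sum(): print('foot top',f.sum(),'sx',np.round(np.percentile(sx[f],[5,50,95]),1),'sy',np.round(np.percentile(sy[f],[5,95]),1),'z',np.round(np.percentile(W[f][:,2]*1000,[5,50,80,95]),1))
E
python3 lt.py
```

```text
latch st 250 [22.9 -8.2] [ 9.7 36.7] 87.6 z [7.1 8.5 9.7] px [280 186  33   8 250]
foot top 157 sx [42.1 48.7 58.4] sy [-14.7  -2.3] z [ 1.8 20.1 45.6 56.6]
```

Emit:
jog_arm --targets "1 -12 0.4 -0.3 0 0 0; 1 -13 0.4 0 0 0 0; 1 -13 0.4 0 0 0 0; 1 -13 0.4 0 0 0 0; 1 0 0 0 0 0 0"

```text
clock: 9.65
position: [0.621, 0.0596, 0.152]
eef_rot: [-3.137, 0.052, -0.02]
ft_force: [0.3, -0.4, -2.7]
width: 0.0239
```

```bash
python3 s.py; python3 lt.py
```

```text
9.65 [621.   59.6 152. ] [ 0.33 -0.36 -2.68] [-0.032  0.035 -0.021] 0.0239
toolz [ 0.013   0.0036 -0.9999] head -1.9
latch st 256 [-25.2  -8.5] [10. 36.] 87.2 z [ 7.9 11.9 14.8] px [280 186  33   9 256]
foot top 147 sx [-6.2 -0.2  8.5] sy [-13.9  -2.7] z [ 1.8 23.4 47.2 59. ]
```

Emit:
jog_arm --targets "1 -10 0.3 -1.2 0 0.7 0; 1 -10 0.3 0 0 0 0; 1 0 0 0 0 0 0"

```text
clock: 10.0
position: [0.6023, 0.06, 0.1509]
eef_rot: [-3.138, 0.053, -0.004]
ft_force: [0.2, -0.8, -2.0]
width: 0.0236
```

```bash
python3 s.py; python3 lt.py
```

```text
10.0 [602.3  60.  150.9] [ 0.17 -0.81 -2.  ] [-0.059  0.06  -0.028] 0.0236
toolz [ 0.0027  0.0035 -1.    ] head -1.92
latch st 274 [-44.1  -7.9] [11.4 35.8] 88.2 z [ 8.9 15.4 21.2] px [281 186  33  11 274]
foot top 148 sx [-25.1 -19.6 -10.6] sy [-13.2  -3. ] z [ 1.8 22.  46.6 57.4]
```

Emit:
jog_arm --targets "1 -7.5 0.3 1.2 0 0 0; 1 -8 0.3 3.2 0 0 0; 1 -8 0.3 3.2 0 0 0; 1 0 0 0 0 0 0"

```text
clock: 10.45
position: [0.5783, 0.0608, 0.1595]
eef_rot: [-3.138, 0.053, -0.008]
ft_force: [-0.5, -0.3, -1.2]
width: 0.0235
```

```bash
python3 s.py; python3 lt.py
```

```text
10.45 [578.3  60.8 159.5] [-0.51 -0.35 -1.17] [-0.081  0.1   -0.01 ] 0.0235
toolz [ 0.0053  0.0034 -1.    ] head -1.94
latch st 313 [-71.8  -6.3] [14.8 36.8] 89.3 z [12.4 19.7 25.5] px [279 183  32  13 313]
foot top 211 sx [-52.3 -44.3 -34.8] sy [-13.8  -1.7] z [ 5.2 19.5 48.3 63.3]
```

Emit:
jog_arm --targets "1 -8 0.3 2.8 0 0 0; 1 -9 0.3 0.2 0 0 0; 1 -8 0.3 0 0 0 0; 1 0 0 0 0 0 0"

```text
clock: 10.9
position: [0.5507, 0.0618, 0.162]
eef_rot: [-3.138, 0.053, -0.005]
ft_force: [0.1, -0.2, -1.1]
width: 0.024
```

```bash
python3 s.py; python3 lt.py
```

```text
10.9 [550.7  61.8 162. ] [ 0.08 -0.21 -1.05] [-0.03   0.045 -0.001] 0.024
toolz [ 0.0034  0.0034 -1.    ] head -1.94
latch st 335 [-93.4  -2.5] [20.4 34. ] 86.0 z [ 5.2 10.  16.8] px [286 172  29  21 335]
foot top 191 sx [-82.  -70.4 -61.8] sy [-13.9  -1.8] z [13.7 22.6 53.  66.5]
```

Emit:
jog_arm --targets "1 -9 0.3 -3 0 0 0; 1 -9 0.3 -3.8 0 0 0; 1 -9 0.3 -3.8 0 0 0; 1 0 0 0 0 0 0"

```text
clock: 11.35
position: [0.5228, 0.0626, 0.1509]
eef_rot: [-3.138, 0.053, -0.01]
ft_force: [0.9, -0.5, -0.6]
width: 0.0236
```

```bash
python3 s.py; python3 lt.py
```

```text
11.35 [522.8  62.6 150.9] [ 0.87 -0.46 -0.62] [-0.085 -0.068  0.031] 0.0236
toolz [ 0.0062  0.0034 -1.    ] head -1.95
latch st 484 [-121.4   -1.9] [34.6 19.4] 0.5 z [4.5 5.7 7.2] px [284 175  31  17 484]
foot top 377 sx [-110.   -97.8  -90.6] sy [-12.3  13.5] z [ 2.6  9.3 20.2 50.5]
```

Emit:
jog_arm --targets "1 -10 0.3 -1.5 0 0 0; 1 -10 0.3 -0.5 0 0 0; 1 -10 0.3 0 0 0 0; 1 -10 0.3 0 0 0 0; 1 0 0 0 0 0 0"

```text
clock: 11.9
position: [0.4797, 0.0639, 0.1493]
eef_rot: [-3.138, 0.053, -0.011]
ft_force: [0.2, 0.4, -1.7]
width: 0.0237
```

```bash
python3 s.py; python3 lt.py
```

```text
11.9 [479.7  63.9 149.3] [ 0.17  0.35 -1.7 ] [-0.043  0.055 -0.014] 0.0237
toolz [ 0.0069  0.0034 -1.    ] head -1.95
latch st 531 [-165.2   -2.6] [19.8 36.4] 89.8 z [3.4 5.6 6.9] px [282 175  33  18 531]
foot top 228 sx [-154.  -143.  -139.3] sy [-5.5 13.4] z [ 5.9 10.3 36.5 53.6]
```

Emit:
jog_arm --targets "1 1 0 20 0 0.4 0; 1 0 0 40 0 0 0; 1 0 0 40 0 0 0; 1 0 0 40 0 0 0; 1 0 -10 35 0 0 4.5; 1 -3 -44 0 0 0 4.5; 1 -3 -44 0 0 0 0; 1 -3 -44 0 0 0 0"

```text
clock: 12.75
position: [0.4674, -0.0775, 0.3265]
eef_rot: [-3.133, -0.223, 0.019]
ft_force: [0.3, -0.4, -1.6]
width: 0.0237
```

Emit:
jog_arm --targets "1 -4 -44 0 0 0 0; 1 -4 -44 0 0 0 0; 1 -4 -44 0 0 0 0; 1 -4 -44 0 0 0 0; 1 -3 -40 0 0 0 0; 1 0 -25 0 0 0 0; 1 0 0 0 0 0 0"

```text
clock: 13.45
position: [0.4441, -0.333, 0.3214]
eef_rot: [-3.128, -0.212, 0.03]
ft_force: [-1.1, 0.8, -1.3]
width: 0.0239
```

```bash
python3 s.py
```

```text
13.45 [ 444.1 -333.   321.4] [-1.07  0.83 -1.34] [-0.074 -0.03  -0.032] 0.0239
toolz [-0.0193  0.0047 -0.9998] head 7.75
```

Correct the position, tilt and heading, then look at the slot against the foot.

Emit:
jog_arm --targets "1 8.5 2.5 0 0 -1.1 -0.6; 1 0 0 0 0 0 0; 1 0 0 0 0 0 0"

```text
clock: 13.75
position: [0.4534, -0.3287, 0.3202]
eef_rot: [-3.127, -0.195, -0.0]
ft_force: [-0.5, 0.1, -1.1]
width: 0.0239
```

```bash
python3 s.py; python3 - <<'E'
from h import *
im,W=cloud('wrist'); cv2.imwrite('pics/w4.png',im[100:300,220:420].repeat(3,0).repeat(3,1)); p=W.reshape(-1,3)
def sel(z0,z1,x0,x1,y0,y1): return p[(p[:,2]>z0)&(p[:,2]<z1)&(p[:,0]>x0)&(p[:,0]<x1)&(p[:,1]>y0)&(p[:,1]<y1)]
t=sel(.132,.146,.4,.51,-.38,-.26); r=cv2.minAreaRect((t[:,:2]*1000).astype(np.float32)); print('caddy',len(t),np.round(r[0],1),np.round(r[1],1),round(r[2],2))
f=sel(.165,.20,.42,.48,-.36,-.28); print('foot',len(f),np.round(np.percentile(f,[2,50,98],axis=0)*1000,1).tolist())
E
python3 s.py
```

```text
13.75 [ 453.4 -328.7  320.2] [-0.48  0.11 -1.1 ] [-0.082  0.065 -0.017] 0.0239
toolz [-3.0e-04  8.2e-03 -1.0e+00] head 7.15
caddy 2545 [ 452.5 -320.6] [66.2 79.7] 6.82
foot 165 [[447.8, -324.9, 177.1], [452.2, -315.9, 180.7], [457.2, -304.3, 198.3]]
13.8 [ 453.5 -328.6  320.3] [-0.16  0.07 -1.99] [-0.079  0.047  0.016] 0.0238
toolz [-0.      0.0081 -1.    ] head 7.17
```

View pics/w4.png

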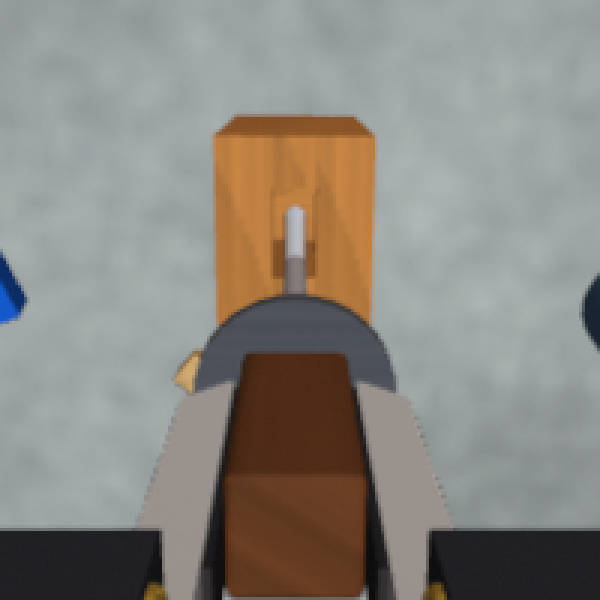

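The picture shows the foot centred over the slot in x and roughly right in y. I'll restore the tilt and position recorded at the grasp, then go down.

Emit:
jog_arm --targets "1 0 -1.8 0 -1 -0.5 0; 1 0 0 -20 0 0 0; 1 0 0 0 0 0 0"

```text
clock: 14.1
position: [0.4544, -0.3282, 0.3015]
eef_rot: [3.121, 0.202, 0.017]
ft_force: [-0.1, 0.1, -2.8]
width: 0.0237
```

```bash
python3 s.py
```

```text
14.1 [ 454.4 -328.2  301.5] [-0.13  0.06 -2.82] [-0.052  0.046 -0.034] 0.0237
toolz [ 0.0119 -0.0131 -0.9998] head 7.41
```

Emit:
jog_arm --targets "1 -1 -2 -5 0.2 0.2 -0.2; 1 0 0 -15 0 0 0; 1 0 0 0 0 0 0"

```text
clock: 14.4
position: [0.4538, -0.3297, 0.2839]
eef_rot: [3.122, 0.198, 0.017]
ft_force: [-1.2, -0.3, -1.5]
width: 0.0237
```

```bash
python3 s.py
```

```text
14.4 [ 453.8 -329.7  283.9] [-1.23 -0.3  -1.52] [-0.061  0.076 -0.029] 0.0237
toolz [ 0.0115 -0.013  -0.9998] head 7.28
```

Emit:
jog_arm --targets "1 0 -0.5 -15 0.2 0.2 0; 1 0 0 -15 0 0 0; 1 0 0 -15 0 0 0; 1 0 0 0 0 0 0"

```text
clock: 14.8
position: [0.4544, -0.3311, 0.2387]
eef_rot: [3.122, 0.198, 0.015]
ft_force: [1.1, -0.6, -2.9]
width: 0.0236
```

```bash
python3 s.py
```

```text
14.8 [ 454.4 -331.1  238.7] [ 1.13 -0.59 -2.86] [-0.075  0.059  0.014] 0.0236
toolz [ 0.0106 -0.0122 -0.9999] head 7.26
```

Emit:
jog_arm --targets "1 -1 0.5 -20 0 0 0; 1 0 0 -20 0 0 0; 1 0 0 -20 0 0 0; 1 0 0 -10 0 0 0; 1 0 0 0 0 0 0"

```text
clock: 15.3
position: [0.4546, -0.3322, 0.1703]
eef_rot: [3.118, 0.197, 0.022]
ft_force: [0.4, 0.9, -1.3]
width: 0.0237
```

```bash
python3 s.py
```

```text
15.3 [ 454.6 -332.2  170.3] [ 0.41  0.91 -1.35] [-0.096  0.059  0.007] 0.0237
toolz [ 0.0152 -0.0167 -0.9997] head 7.24
```

Emit:
jog_arm --targets "1 -1 1.5 -9 0.4 0.3 0; 1 0 0 0 0 0 0"

```text
clock: 15.5
position: [0.4542, -0.3312, 0.1627]
eef_rot: [3.124, 0.197, 0.017]
ft_force: [-1.4, -0.8, -1.9]
width: 0.0237
```

Emit:
jog_arm --targets "1 0 0 -2 0 0 0; 1 0 0 0 0 0 0"

```text
clock: 15.7
position: [0.4549, -0.3319, 0.1622]
eef_rot: [3.122, 0.197, 0.02]
ft_force: [-0.4, 0.3, -2.2]
width: 0.0235
```

```bash
python3 s.py
```

```text
15.7 [ 454.9 -331.9  162.2] [-0.45  0.31 -2.16] [-0.061  0.099  0.059] 0.0235
toolz [ 0.0138 -0.0129 -0.9998] head 7.23
```

Emit:
jog_arm --targets "1 -1 1 -3 0 0 0; 1 0 0 0 0 0 0"

```text
clock: 15.9
position: [0.4543, -0.3312, 0.16]
eef_rot: [3.12, 0.197, 0.022]
ft_force: [0.2, 0.0, -2.4]
width: 0.024
```

Emit:
jog_arm --targets "1 0 0 -1.5 0 0 0; 1 0 0 0 0 0 0"

```text
clock: 16.1
position: [0.4546, -0.3315, 0.1593]
eef_rot: [3.119, 0.197, 0.024]
ft_force: [0.6, -0.6, -2.3]
width: 0.0237
```

Emit:
jog_arm --targets "1 0 0 -2 0.2 0.3 0; 1 0 0 0 0 0 0; -0.4 0 0 0 0 0 0; -0.4 0 0 0 0 0 0; -0.4 0 0 0 0 0 0; -0.4 0 0 0 0 0 0; -0.4 0 0 0 0 0 0"

```text
clock: 16.8
position: [0.4553, -0.332, 0.1594]
eef_rot: [3.121, 0.197, 0.02]
ft_force: [-0.3, -0.1, -0.7]
width: 0.0602
```

```bash
python3 s.py
```

```text
16.8 [ 455.3 -332.   159.4] [-0.33 -0.12 -0.66] [-0.068  0.115  0.02 ] 0.0602
toolz [ 0.0134 -0.0139 -0.9998] head 7.24
```

Emit:
jog_arm --targets "-0.4 -1 1 25 0.6 0.6 0; -0.4 0 0 35 0 0 0; -0.4 0 0 35 0 0 0; -0.4 0 0 10 0 0 0; -1 0 0 0 0 0 0"

```text
clock: 17.3
position: [0.4525, -0.3295, 0.2644]
eef_rot: [-3.134, -0.198, 0.003]
ft_force: [-0.1, -0.4, 0.4]
width: 0.0706
```

```bash
python3 s.py; python3 - <<'E'
from h import *
im,W=cloud('wrist'); p=W.reshape(-1,3)
def rect(n,z0,z1,lo=(.38,-.40),hi=(.53,-.25)):
    q=p[(p[:,2]>z0)&(p[:,2]<z1)&(p[:,0]>lo[0])&(p[:,0]<hi[0])&(p[:,1]>lo[1])&(p[:,1]<hi[1])]
    if len(q)<5: print(n,len(q));return
    r=cv2.minAreaRect((q[:,:2]*1000).astype(np.float32)); print(n,len(q),np.round(r[0],1),np.round(r[1],1),round(r[2],1),np.median(q[:,2]))
rect('handle',.2,.225); rect('caddytop',.132,.1445); rect('collar',.1452,.165)
E
```

```text
17.3 [ 452.5 -329.5  264.4] [-0.05 -0.36  0.43] [-0.042  0.017 -0.003] 0.0706
toolz [-0.0023  0.0013 -1.    ] head 7.23
handle 801 [ 455.6 -330.5] [23.4 24.3] 7.4 0.2084616346384524
caddytop 2796 [ 452.6 -320.6] [66.1 80. ] 6.9 0.1416449754426446
collar 831 [ 454.9 -327.9] [46.9 41.2] 9.2 0.1467585219375982
```

The rod hangs in the slot, about 10 mm off its centre as designed and at its original height. Next, the latch.

Emit:
jog_arm --targets "-1 0 40 5 0 0 8.2; -1 0 42 0 0 0 8.2; -1 1 42 0 0 0 8.2; -1 1 42 0 0 0 8.2; -1 1 42 0 0 0 8.2; -1 1 42 0 0 0 8.2; -1 1 42 0 0 0 8.2; -1 1 42 0 0 0 8.2"

```text
clock: 18.15
position: [0.4502, 0.0132, 0.2469]
eef_rot: [-2.484, -1.899, 0.047]
ft_force: [0.4, 0.1, -0.1]
width: 0.094
```

Emit:
jog_arm --targets "-1 1 40 -10 0 0 8.2; -1 1 30 -30 0 0 8.2; -1 0 10 -30 0 0 0; -1 0 0 -30 0 0 0; -1 0 0 0 0 0 0"

```text
clock: 18.65
position: [0.4449, 0.1022, 0.133]
eef_rot: [-2.154, -2.257, 0.065]
ft_force: [-0.9, -0.0, -0.7]
width: 0.0938
```

```bash
python3 s.py; cat > lw.py <<'E'
from h import *
im,W=cloud('wrist'); cv2.imwrite('pics/lw.png',im)
hsv=cv2.cvtColor(im,cv2.COLOR_BGR2HSV)
m=(hsv[...,0]>10)&(hsv[...,0]<35)&(hsv[...,1]>80)&(W[...,2]<.012)&(W[...,2]>.002)&(abs(W[...,0]-.46)<.05)&(abs(W[...,1]-.072)<.05)
q=W[m]; r=cv2.minAreaRect((q[:,:2]*1000).astype(np.float32)); print('latch',len(q),np.round(r[0],1),np.round(r[1],1),round(r[2],1),np.round(np.percentile(q[:,2],[5,50,95])*1000,1))
E
python3 lw.py
```

```text
18.65 [444.9 102.2 133. ] [-0.94 -0.03 -0.73] [-0.007  0.039 -0.028] 0.0938
toolz [-0.0443 -0.0157 -0.9989] head 92.69
latch 519 [459.3  71.5] [19.4 36. ] 88.0 [4.4 5.6 6.9]
```

Emit:
jog_arm --targets "0 14 -31 0 0.9 -2.5 -4.7; 0 0 0 -30 0 0 0; 0 0 0 -30 0 0 0; 0 0 0 -25 0 0 0; 0 0 0 0 0 0 0; 0 0 0 0 0 0 0"

```text
clock: 19.3
position: [0.4663, 0.0674, 0.0563]
eef_rot: [2.262, 2.164, 0.023]
ft_force: [1.4, -1.0, 0.1]
width: 0.0496
```

```bash
python3 s.py; python3 lw.py
```

```text
19.3 [466.3  67.4  56.3] [ 1.42 -1.01  0.14] [ 0.007  0.028 -0.017] 0.0496
toolz [ 0.0179  0.0024 -0.9998] head 87.47
latch 896 [459.   71.1] [19.  35.9] 88.2 [4.4 5.6 6.7]
```

Emit:
jog_arm --targets "0 -7 4 -10 0 0.9 0.5; 0 0 0 -15 0 0 0; 0 0 0 -10 0 0 0; 0 0 0 0 0 0 0"

```text
clock: 19.75
position: [0.4624, 0.0723, 0.0254]
eef_rot: [2.255, 2.18, 0.015]
ft_force: [0.5, 0.4, 0.6]
width: 0.0471
```

```bash
python3 s.py
```

```text
19.75 [462.4  72.3  25.4] [0.5  0.38 0.62] [ 0.008 -0.052 -0.022] 0.0471
toolz [ 0.0105  0.0031 -0.9999] head 88.05
```

Emit:
jog_arm --targets "0 -3 -1 -12 0 0.4 0; 0 0 0 -7 0 0 0; 0 0 0 0 0 0 0"

```text
clock: 20.05
position: [0.4599, 0.0716, 0.006]
eef_rot: [2.258, 2.183, 0.009]
ft_force: [0.2, -0.3, -0.3]
width: 0.047
```

```bash
python3 s.py
```

```text
20.05 [459.9  71.6   6. ] [ 0.25 -0.32 -0.35] [ 0.011  0.045 -0.024] 0.047
toolz [ 0.0046  0.0032 -1.    ] head 88.08
```

Emit:
jog_arm --targets "0 0 0 -3.5 0 0 0; 0 0 0 0 0 0 0; 1 0 0 0 0 0 0; 1 0 0 0 0 0 0; 1 0 0 0 0 0 0; 1 0 0 0 0 0 0; 1 0 0 0 0 0 0; 1 0 0 0 0 0 0" --squeeze 20

```text
clock: 20.85
position: [0.4606, 0.0716, 0.003]
eef_rot: [2.257, 2.182, 0.011]
ft_force: [-0.2, -0.4, -0.1]
width: 0.0195
```

```bash
python3 s.py
```

```text
20.85 [460.6  71.6   3. ] [-0.19 -0.38 -0.1 ] [-0.007 -0.038 -0.033] 0.0195
toolz [ 0.0062  0.0033 -1.    ] head 88.07
```

Emit:
jog_arm --targets "1 0 0 20 0 0 0; 1 0 0 40 0 0 0; 1 0 0 40 0 0 0; 1 -4 40 5 0 0 -5; 1 -4 45 0 0 0 0; 1 -4 45 0 0 0 0; 1 -4 45 0 0 0 0; 1 -3 45 0 0 0 0"

```text
clock: 21.65
position: [0.4405, 0.2936, 0.1129]
eef_rot: [2.368, 2.062, 0.015]
ft_force: [-0.2, -1.2, -0.4]
width: 0.0193
```

Emit:
jog_arm --targets "1 0 12 0 0 0 0; 1 0 0 0 0 0 0"

```text
clock: 21.85
position: [0.439, 0.3107, 0.1125]
eef_rot: [2.361, 2.071, 0.015]
ft_force: [0.3, 0.2, -0.4]
width: 0.0193
```

```bash
python3 s.py; python3 - <<'E'
from h import *
im,W=cloud('wrist'); cv2.imwrite('pics/w5.png',im); p=W.reshape(-1,3)
q=p[(p[:,2]>.027)&(p[:,2]<.038)&(abs(p[:,0]-.442)<.07)&(abs(p[:,1]-.304)<.065)]
r=cv2.minAreaRect((q[:,:2]*1000).astype(np.float32)); print('rim',len(q),np.round(r[0],1),np.round(r[1],1),round(r[2],1))
E
```

```text
21.85 [439.  310.7 112.5] [ 0.27  0.15 -0.38] [-0.061  0.043 -0.006] 0.0193
toolz [ 0.0078  0.0059 -1.    ] head 82.53
rim 2158 [443.8 306.4] [ 85.3 110.1] 82.7
```

View pics/w5.png

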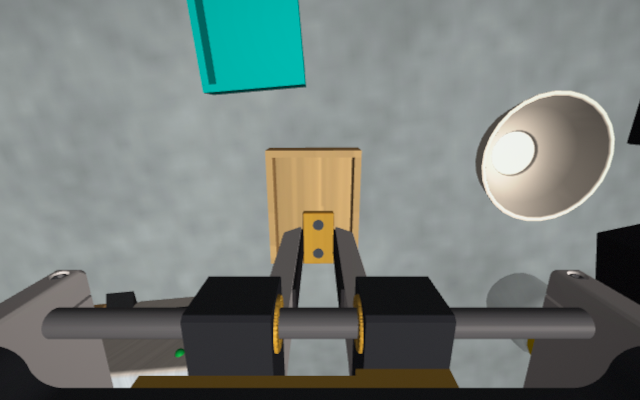

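The view shows the latch held level at (318,237) above the wooden tray, whose centre is at (443.8,306.4). Next I lower it.

Emit:
jog_arm --targets "1 4 -4 -25 -0.3 0.4 0; 1 0 0 -30 0 0 0; 1 0 0 -20 0 0 0; 1 0 0 0 0 0 0"

```text
clock: 22.3
position: [0.4452, 0.2993, 0.0367]
eef_rot: [2.366, 2.061, 0.002]
ft_force: [-0.7, -0.7, -0.3]
width: 0.0194
```

```bash
python3 s.py
```

```text
22.3 [445.2 299.3  36.7] [-0.72 -0.7  -0.25] [0.019 0.    0.038] 0.0194
toolz [ 0.0032 -0.0018 -1.    ] head 82.11
```

Emit:
jog_arm --targets "1 0 6 -10 0 0 0; 1 0 0 -7 0 0 0; 1 0 0 0 0 0 0"

```text
clock: 22.6
position: [0.447, 0.3035, 0.0206]
eef_rot: [2.37, 2.055, 0.005]
ft_force: [-0.2, -0.6, -1.1]
width: 0.0194
```

```bash
python3 s.py
```

```text
22.6 [447.  303.5  20.6] [-0.17 -0.55 -1.12] [ 0.005 -0.025  0.001] 0.0194
toolz [ 0.0057 -0.0013 -1.    ] head 81.88
```

Emit:
jog_arm --targets "1 0 0 -2.5 0 0 0; 1 0 0 0 0 0 0; 0.25 0 0 0 0 0 0; 0.25 0 0 0 0 0 0; 0.25 0 0 0 0 0 0; 0.25 0 0 0 0 0 0"

```text
clock: 23.2
position: [0.4492, 0.3048, 0.0214]
eef_rot: [2.368, 2.055, 0.015]
ft_force: [-0.5, -0.3, 0.3]
width: 0.0353
```

Emit:
jog_arm --targets "0.25 0 0 10 0 0 0; 0.25 0 0 30 0 0 0; 0.25 0 0 40 0 0 0; 0.25 0 0 40 0 0 0; 0.25 0 0 0 0 0 0; 0.25 0 0 0 0 0 0"

```text
clock: 23.8
position: [0.4476, 0.3041, 0.1481]
eef_rot: [2.368, 2.056, 0.014]
ft_force: [-0.2, -0.1, -0.5]
width: 0.0351
```

```bash
python3 s.py; python3 - <<'E'
from h import *
im,W=cloud('wrist'); cv2.imwrite('pics/w6.png',im)
hsv=cv2.cvtColor(im,cv2.COLOR_BGR2HSV)
m=(hsv[...,0]>10)&(hsv[...,0]<35)&(hsv[...,1]>80)&(W[...,2]<.028)&(W[...,2]>.0165)&(abs(W[...,0]-.444)<.042)&(abs(W[...,1]-.306)<.03)
q=W[m]; r=cv2.minAreaRect((q[:,:2]*1000).astype(np.float32)); print('latch',len(q),np.round(r[0],1),np.round(r[1],1),round(r[2],1),np.round(np.percentile(q[:,2],[5,50,95])*1000,1))
im,W=cloud('top'); cv2.imwrite('pics/top2.png',im)
m=np.zeros((400,640),bool); m[200:250,400:455]=1; p=W[m&(W[...,2]>.19)&(W[...,2]<.23)]
r=cv2.minAreaRect((p[:,:2]*1000).astype(np.float32)); print('handle',np.round(r[0],1),np.round(r[1],1),np.percentile(p[:,2],[50,95]).round(4))
E
```

```text
23.8 [447.6 304.1 148.1] [-0.15 -0.07 -0.45] [-0.008  0.041  0.018] 0.0351
toolz [ 0.011   0.0014 -0.9999] head 81.93
latch 535 [446.6 303.9] [19.6 35.5] 82.3 [18.3 19.6 20.9]
handle [ 451.3 -331.9] [23.1 24.5] [0.2065 0.2114]
```

View pics/w6.png

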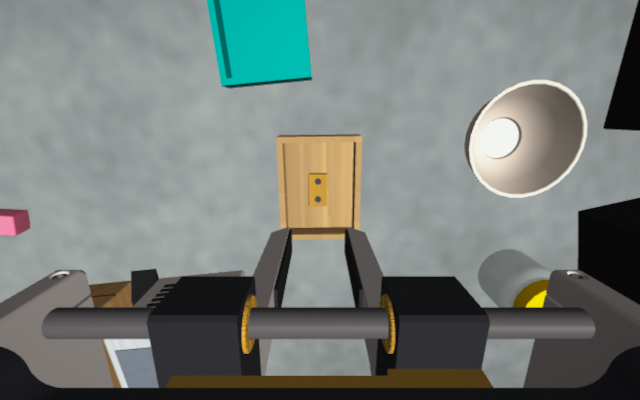

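View pics/top2.png

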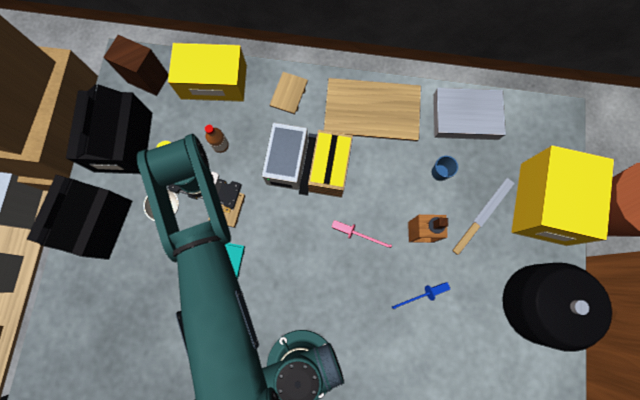

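The latch lies flat at (318,189) near the tray's centre, with its top at 19.6 mm (floor 14 + 6). The top view shows the rod in the caddy at (437,226), and the bystanders that can be seen have not moved. Handing in.

```bash
python3 -c "
from bench import sign_off; print(sign_off())"
```

```text
the job is handed in; nothing more can be done
None
```

The job is handed in at about 24 s of the allowed 72 s. The latch is in the wooden tray and the rod is back in the caddy's slot. `sign_off` gives no verdict, so the result below rests on my own last checks.

- **Raking:** I lifted the rod out, set its foot down behind the latch, and raked the latch out along the strip profile I had measured (crest about 15 mm up). I read forces only at the end of each move. In the gap they stayed within about 3 N, and most of that was the rod's weight.
- **Strip contact:** I kept the foot close to the strip mostly by height, so it may have hovered just above it in places rather than touching throughout.
- **Latch:** it lies flat, about 4 mm from the tray's centre, with its top at 19.6 mm (floor 14 mm plus 6 mm thickness).
- **Rod:** it hangs with its handle top at its original height, and its origin is about 10 mm from the slot's centre (limit 18 mm).
- **Other checks:** the gripper was clear of everything at hand-in. In the last pictures nothing else looked moved. The arm partly hid the bowl and jar in the top view, but the wrist view showed both standing.
- **Disagreement:** the top and wrist cameras differed by 3–4 mm in x. I used the wrist camera's values.

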